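# Shift the blender prototype's speed lever through its zigzag gate

## Robot

A 7-joint arm with a two-finger parallel gripper is mounted at the origin on the work surface. World frame = base frame: x ahead of the robot, y to its left, z up, the work surface at z = 0. Lengths are in m, angles in rad, forces in N, time in s.
With the tool pointing down it reaches from about 0.425 to 0.825 m from the base axis. Payload 3.6 kg.
Tool frame: the origin (TCP) lies at the very end of the fingers, on their centre line; the grasp point (between the pads) lies 19 mm behind it; z points along the fingers, y is the line along which they close (so a half turn about z gives the same grasp; the last joint's range is limited). The gripper opens to 93 mm and grips with 3 to 60 N. Pads are 15 mm wide; open, the fingers measure 128 mm over their backs; the gripper's body (75 mm by 188 mm) begins 65 mm behind the grasp point.
Start: joints at [1.177, 0.615, -0.013, 1.423, 0.008, 1.103, -0.04], TCP at [0.234, -0.606, 0.219] pointing down, gripper open.
Joint ranges: [-3.12, 3.12], [-0.3, 2.06], [-1.34, 1.32], [0.26, 2.42], [-1.36, 4.5], [0.01, 1.98], [-2.84, 2.84]. Speed limits (rad/s): [2.79, 2.79, 3.14, 3.14, 3.14, 3.14, 3.14].

## Interface

Orientations are given as a rotation vector (axis times angle).
In Python, from workcell import r gives the robot as it stands.
- The arm moves only by the tool send_rows, never from a script. Its argument "deltas" is a list of rows, each a list of 3 entries, a list of its own where there are three numbers: the shift along the tool's x, y, z in mm, then the turn about the tool's z in degrees, then the finger opening in mm, from 0 to 93. In form: [[[dx, dy, dz], twist, grip], ...]. A call has 1 to 10 rows; each row is the pose to reach, as a shift and turn from the pose commanded when the call began, along the tool's axes at that moment; what a row does not reach only later rows make up. A row lasts 1/10 s, in which the tool goes at most 50 mm and 8.59 degrees, less where a joint would pass 70% of its speed; a pose out of reach is approached as far as the arm can. A call with a gripper value outside its range is refused whole. The fingers move at their own pace and stop on an object; "squeeze" is the grip in N (left out, the last holds). Time passes only in rows, so rows that repeat a pose let the fingers close. It gives the time, the measured TCP pose, the force, the opening and the grip force at its end, in the units of the state.
- r.read_state(): the state, without advancing time (a new reading comes with each control period).
- r.read_camera(name): name is "scene" or "top" or "wrist"; returns (picture, depth): 400x640x3 uint8, red, green, blue; 400x640 float32, m along the optical axis (not along the pixel's ray), 0 where there is no reading.
- r.camera_params(name): a dict with "K" (3x3 intrinsics, pixels), "position" and "orientation" of the camera in the world; the wrist camera has in their place "hand_eye" (4x4, takes a point from camera to tool coordinates, whose origin is the TCP and whose axes are the flange's). Camera axes: x right, y down, z forward; pixel columns grow to the right and rows downward; lengths in m; the calibration is good to about 2 mm. The wrist camera is an equidistant fisheye: a pixel r from the principal point sees the ray r / f radians off the axis. A picture is of the moment at which its call begins: read the wrist's pose just before it. camera_params takes no time and is no camera call.
- r.hand_in(): hands the job in; it is judged then, once.
The state is a dict: "clock": time; "joint_positions": joint angles; "qvel": joint speeds; "joint_torque": joint torques, N m; "tcp_pos": TCP position; "ee_rot": TCP orientation; "wrist_force": force on the tool from outside, world axes, zero at the start; "wrist_torque": the same for the moment, N m; "opening": finger opening in m; "finger_force": force on a finger pad.
Only numpy, scipy, OpenCV 4.12 (cv2) and the standard library are available. Lean on these libraries where they do the work, as an engineer would, in place of code of your own. Each camera call takes 0.05 s, during which the arm holds its last target. There are 200 camera calls.

## Task

Shift the wooden-knobbed speed lever of the blender prototype from its parking slot between the two guard walls, through the whole zigzag gate, to the far end of the last slot beside the white motor housing, and let go of it there. The guard walls and the housing leave room for the fingers in different directions, so let go at the first turn and take the knob again a quarter turn round. Do not push aside or knock over the other things on the bench.

Things in the scene. Friction and masses are not known exactly. Their poses are not given: they have to be found in the camera images.
- gate: Blender drive prototype, fixed: flat aluminium deck with a dark zigzag slot 20 mm wide, a white motor housing at one end. Origin on the table under the deck; x across, y along towards the housing, z up. Deck x -55..55, y -105..84, top at z 26 mm. Slot centre line, (x,y) mm: (-20,-70) to (-20,-10) to (20,-10) to (20,30) to (-20,30) to (-20,58), square corners; 3.5 mm play round the lever's stem.
- slot_turn1 (a point): the slot's first turn, on its centre line at the deck's top (gate frame -20, -10, 26 mm); axes as the gate's. Open all round: the place to let go of the lever and take it again
- slot_end (a point): end of the slot's centre line beside the housing, at the deck's top (gate frame -20, 58, 26 mm). The housing (gate x -65..65, y 84..194, top 90 mm above the table) is 26 mm from here: the knob fits a gripper here only with the fingers in line along gate x
- guards (a point): midway between the two upright grey guard walls of the first leg, at the deck's top (gate frame -20, -61, 26 mm). Walls 8 mm thick, inner faces 44 mm apart (gate x -42 and 2), gate y -90 to -32, tops 86 mm above the table, level with the knob's top: between them the knob fits a gripper only with the fingers in line along gate y
- lever: Loose upright lever, 130 to 220 g: slick acetal foot disc (42 mm across, 9 thick) captive under the deck on a floor 8 mm above the table, 3 mm play in height; 13 mm stem; wooden knob. Origin under the foot's centre, z up. Slides freely, stands wherever let go, may spin and rock up to 0.07 rad, cannot be lifted out. Starts in the first leg, gate y -70 to -50 mm
- lever_knob (a point): centre of the lever's wooden cylindrical knob, 26 mm across and 40 mm high (46 to 86 mm above the table); 58 mm above the lever's origin, 66 mm above the table
- tape: roll of white tape lying flat, 90 mm across, 25 mm high, beside the gate; origin under its centre (bystander: leave alone)
- screwdriver: screwdriver 160 mm long lying on the table beside the gate; origin at its underside near mid-length (bystander: leave alone)
- spare_cap: low grey cap, 34 mm across and 14 mm high, lying on top of the motor housing; origin under its centre (bystander: leave alone)
- spray_gold: spray can with dull gold label, 66 mm across, 190 mm high; origin under its centre (bystander: leave alone)
- spray_yellow: spray can with orange label, 66 mm across, 190 mm high; origin under its centre (bystander: leave alone)
- tumbler: clear plastic cup, 72 mm across, 120 mm high; origin under its centre (bystander: leave alone)
- carton: cardboard carton 110 x 60 x 45 mm; origin under its centre (bystander: leave alone)
Not all that is in view belongs to the job. What is shaped like the lever but green is not meant.

How it is judged:
By the outcome, as a careful person would: the job done as asked, in the order asked, and still so for the second after the job is handed in, with the robot touching nothing.
It also fails if it takes over 54 s, if anything falls off the work surface, if the arm or the gripper's body presses on something with over 40 N, if the wrist force passes 120 N, or if a joint passes its speed limit or range.

## Working session

There is one attempt and no reset: what is moved stays moved. The work goes in short steps, Python scripts to look and compute and a tool call to move; the robot and the scene stay as the last step left them, time stands still between calls to the robot, and variables do not carry over. Pictures are saved under pics/ and viewed, at most 10 in all, crops included, and the job is handed in when it is done.

Besides the shell and the picture viewer there is one more tool, called after "Emit:" as name(argument=value, ...) on one line, values as JSON. send_rows: Moves the arm, as the interface text tells. Its arguments: {"type":"object","properties":{"deltas":{"type":"array","items":{"type":"array"}},"squeeze":{"type":"number"}},"required":["deltas"]}

```bash
mkdir -p pics; ls
python3 - <<'E'
from workcell import r
import cv2,numpy as np
s=r.read_state();print(s['clock'],s['tcp_pos'],s['ee_rot'],s['opening'])
for n in ['scene','top']:
    im,d=r.read_camera(n);cv2.imwrite(f'pics/{n}0.png',im[:,:,::-1]);np.savez(f'{n}0.npz',im=im,d=d)
    p=r.camera_params(n);print(n,p)
print(r.camera_params('wrist'))
E
```

```text
pics
0.0 [ 0.23343652 -0.60578339  0.21746405] [-3.08610481e+00 -5.74123141e-01  8.21326958e-04] 0.09300305877678124
scene {'K': array([[381.01220413,   0.        , 321.11709935],
       [  0.        , 381.01220413, 196.17716866],
       [  0.        ,   0.        ,   1.        ]]), 'position': array([ 1.46779972, -0.33741978,  0.65456319]), 'orientation': array([-1.81728219, -1.23706648,  0.7132166 ])}
top {'K': array([[428.0051424 ,   0.        , 317.69953809],
       [  0.        , 428.0051424 , 194.54163334],
       [  0.        ,   0.        ,   1.        ]]), 'position': array([0.37429618, 0.01577658, 1.17715669]), 'orientation': array([-2.1141919 ,  2.14198755, -0.22844381])}
{'K': array([[309.70691629,   0.        , 323.33735019],
       [  0.        , 309.70691629, 200.200906  ],
       [  0.        ,   0.        ,   1.        ]]), 'hand_eye': array([[-7.05461888e-04, -9.54267114e-01, -2.98954473e-01,
         8.38954846e-02],
       [ 9.99999549e-01, -8.63066474e-04,  3.95158441e-04,
         8.61840930e-04],
       [-6.35104287e-04, -2.98954059e-01,  9.54267293e-01,
        -1.67045519e-01],
       [ 0.00000000e+00,  0.00000000e+00,  0.00000000e+00,
         1.00000000e+00]])}
```

View pics/scene0.png

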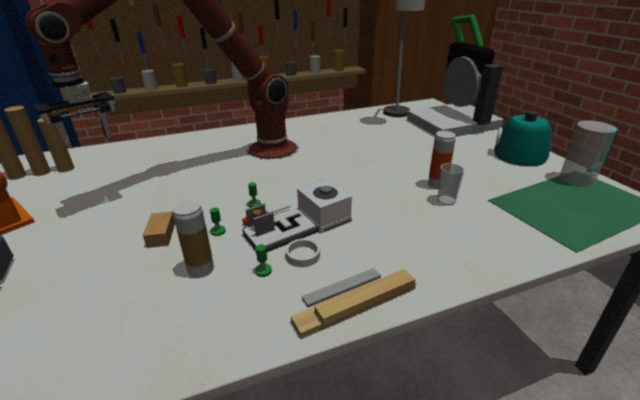

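View pics/top0.png

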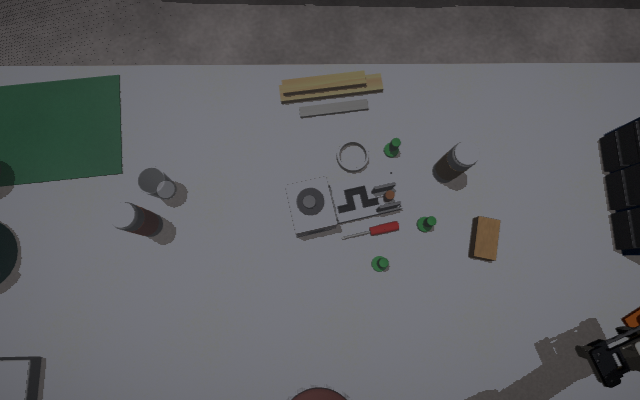

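The scene view shows the white housing at (325,203), the deck with its slot at (285,228), and the guards at (262,220). In the top view the housing is at (312,205), the slot at (358,198), and the guards at (384,188) and (389,207), with a brown knob at (389,196) between them. The other lever-shaped candidates are green, at (394,147), (429,223) and (381,263). Only the wooden knob at (389,196) matches the description, so I'll confirm it in an enlarged crop.

```bash
cat > h.py <<'E'
import numpy as np,cv2
from scipy.spatial.transform import Rotation as R
from workcell import r
def ray(n,uv,z):
    p=r.camera_params(n);K=p['K'];uv=np.atleast_2d(uv).astype(float)
    d=np.c_[(uv-K[:2,2])/K[0,0],np.ones(len(uv))]@R.from_rotvec(p['orientation']).as_matrix().T
    o=p['position'];return o+d*((z-o[2])/d[:,2])[:,None]
def proj(n,P):
    p=r.camera_params(n);K=p['K']
    c=(np.atleast_2d(P)-p['position'])@R.from_rotvec(p['orientation']).as_matrix()
    return c[:,:2]/c[:,2:]*K[0,0]+K[:2,2]
E
python3 - <<'E'
from h import *
f=np.load('top0.npz');im,d=f['im'],f['d']
c=cv2.resize(im[140:250,280:440],None,fx=5,fy=5,interpolation=cv2.INTER_CUBIC)
c=cv2.convertScaleAbs(c,alpha=1.5)
cv2.imwrite('pics/crop0.png',c[:,:,::-1])
# deproject by depth -> heights
K=r.camera_params('top')['K'];p=r.camera_params('top')
v,u=np.mgrid[140:250,280:440]
z=d[140:250,280:440]
pts=np.stack([(u-K[0,2])/K[0,0]*z,(v-K[1,2])/K[0,0]*z,z],-1)@R.from_rotvec(p['orientation']).as_matrix().T+p['position']
np.save('pts.npy',pts)
for (a,b) in [(300,190),(345,215),(389,196),(384,188),(394,147),(429,223)]:print(a,b,pts[b-140,a-280].round(4),im[b,a])
m=(abs(pts[...,2]-.090)<.008).astype(np.uint8)
n,l,st,_=cv2.connectedComponentsWithStats(m);k=1+st[1:,4].argmax()
P=pts[l==k][:,:2].astype(np.float32);rc=cv2.minAreaRect(P*1000);print('housing',rc,len(P),np.median(pts[l==k][:,2]))
hsv=cv2.cvtColor(im,cv2.COLOR_RGB2HSV)
print(hsv[192:201,384:395,:].tolist()[4])
E
```

```text
300 190 [0.6005 0.0384 0.0906] [115 117 124]
345 215 [ 0.5429 -0.082   0.0277] [116 117 124]
389 196 [ 0.583  -0.1932  0.0855] [90 62 48]
384 188 [ 0.6068 -0.1831  0.0745] [38 38 41]
394 147 [ 0.7205 -0.216   0.0707] [35 41 38]
429 223 [ 0.5119 -0.2955  0.0781] [49 95 58]
housing ((563.1300048828125, 11.327079772949219), (130.3287353515625, 110.02922058105469), 12.174607276916504) 1976 0.0903869051773103
[[0, 31, 41], [7, 88, 61], [10, 114, 87], [11, 119, 90], [10, 117, 89], [10, 119, 90], [11, 119, 90], [10, 119, 92], [11, 122, 94], [10, 121, 93], [5, 29, 105]]
```

View pics/crop0.png

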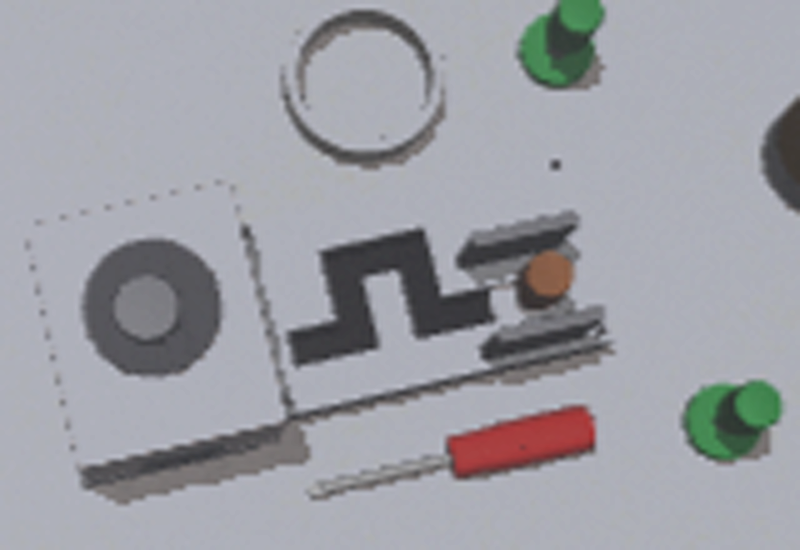

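The crop shows the tan wooden knob at top pixel (389.5,195), between the grey guards. It is the only non-green lever, so it is the one meant. The red screwdriver is at (380,228), and the tape at (352,156). Next I'll refine the gate frame from the housing, the slot and the knob.

```bash
cat >> h.py <<'E'
A=np.deg2rad(12.17);GX=np.array([np.cos(A),np.sin(A)]);GY=np.array([-np.sin(A),np.cos(A)])
O=np.array([.56313,.01133])-.139*GY
def g2w(g):g=np.atleast_2d(g)/1000;return O+g[:,:1]*GX+g[:,1:2]*GY
def w2g(w):w=np.atleast_2d(w)[:,:2]-O;return np.c_[w@GX,w@GY]*1000
E
python3 - <<'E'
from h import *
f=np.load('top0.npz');im=f['im']
hsv=cv2.cvtColor(im,cv2.COLOR_RGB2HSV)
sub=np.zeros(im.shape[:2],bool);sub[188:203,380:400]=1
m=(hsv[...,0]<18)&(hsv[...,1]>70)&(hsv[...,2]>75)&sub
v,u=np.nonzero(m);w=ray('top',np.c_[u,v],.086);g=w2g(w)
print('knob top',w.mean(0),g.mean(0),np.ptp(g,axis=0),len(u))
# slot
sub[:]=0;sub[180:220,334:382]=1
m=(hsv[...,2]<70)&sub
n,l,st,ce=cv2.connectedComponentsWithStats(m.astype(np.uint8))
k=1+st[1:,4].argmax();v,u=np.nonzero(l==k);g=w2g(ray('top',np.c_[u,v],.026))
print('slot n',len(u),'gx',np.percentile(g[:,0],[1,99]),'gy',np.percentile(g[:,1],[1,99]))
a=g[(g[:,1]>0)&(g[:,1]<18)];print('leg3 x',a[:,0].min(),a[:,0].max())
a=g[(g[:,0]>-5)&(g[:,0]<5)&(g[:,1]>10)];print('leg4 y',a[:,1].min(),a[:,1].max())
a=g[(g[:,0]>-5)&(g[:,0]<5)&(g[:,1]<10)];print('leg2 y',a[:,1].min(),a[:,1].max())
s=r.read_state();T=R.from_rotvec(s['ee_rot']).as_matrix();print(T.round(4));print(O)
for n in [(-20,-10),(-20,58),(-20,-61)]:print(n,g2w(n))
for n,q in [('scene',(0,0))]:
    f2=np.load('scene0.npz')['im'];h2=cv2.cvtColor(f2,cv2.COLOR_RGB2HSV)
    m=(h2[...,0]<18)&(h2[...,1]>100)&(h2[...,2]>60);s2=np.zeros_like(m);s2[200:230,240:275]=1
    v,u=np.nonzero(m&s2);print('scene knob px',u.mean(),v.mean(),len(u),u.min(),u.max(),v.min(),v.max(), 'pred top',proj('scene',[[*w.mean(0)[:2],.086]]))
E
```

```text
knob top [ 0.58770958 -0.19484053  0.086     ] [-19.4362416  -67.71883037] [21.72655509 20.59099307] 59
slot n 471 gx [-28.5790801   29.08820289] gy [-43.15394197  64.80507003]
leg3 x 11.214817972559366 29.689724939028242
leg4 y 21.29309662575516 38.688015893601396
leg2 y -18.91537798112219 -0.8266018615050748
[[ 9.331e-01  3.596e-01 -8.000e-04]
 [ 3.596e-01 -9.331e-01  2.100e-03]
 [-0.000e+00 -2.200e-03 -1.000e+00]]
[ 0.59243301 -0.12454617]
(-20, -10) [[ 0.57499061 -0.13853769]]
(-20, 58) [[ 0.56065532 -0.0720659 ]]
(-20, -61) [[ 0.58574207 -0.18839154]]
scene knob px 253.0487804878049 214.6951219512195 82 243 267 209 224 pred top [[255.93832109 210.71480273]]
```

The knob measures (−19.4, −67.7) mm in the gate frame, which lies on the first leg's centre line within range. The slot edges match the drawing within about 1 mm. Now I'll check the tall can's clearance and work out the first move.

```bash
cat >> h.py <<'E'
def to(gxy,z,tw=0):
    "shift in tool axes (mm) from the measured pose to gate xy (mm), TCP height z; prints twist to gate axes"
    s=r.read_state();T=R.from_rotvec(s['ee_rot']).as_matrix()
    t=np.r_[g2w(gxy)[0],z];return ((t-s['tcp_pos'])@T*1000).round(1)
def stat():
    s=r.read_state();T=R.from_rotvec(s['ee_rot']).as_matrix();y=T[:2,1]
    print(round(s['clock'],2),'gate',w2g(s['tcp_pos'])[0].round(1),'z',round(s['tcp_pos'][2]*1000,1),'tool y az in gate deg',round(np.degrees(np.arctan2(y@GY,y@GX)),2),'tilt',T[:,2].round(3),
     'F',s['wrist_force'].round(1),'op',round(s['opening']*1000,1),'ff',np.round(s['finger_force'],1),'q',np.round(s['joint_positions'],2))
E
python3 - <<'E'
from h import *
f=np.load('top0.npz');d=f['d'];p=r.camera_params('top');K=p['K']
v,u=np.mgrid[0:400,0:640]
P=np.stack([(u-K[0,2])/K[0,0]*d,(v-K[1,2])/K[0,0]*d,d],-1)@R.from_rotvec(p['orientation']).as_matrix().T+p['position']
m=(P[...,2]>.16)&(P[...,2]<.22)&(u>420)&(u<500)&(v<200)&(d>0)
q=P[m];print('gold',q.mean(0),q.min(0),q.max(0),w2g(q.mean(0)[None]))
stat();print(to((-19.4,-67.7),.24),to((-19.4,-67.7),.047))
E
```

```text
gold [ 0.66426836 -0.36114624  0.18600535] [ 0.63464657 -0.39552334  0.16004448] [ 0.69803    -0.33244071  0.1962199 ] [[  20.34258953 -246.42664076]]
0.1 gate [-452.4 -394.9] z 217.6 tool y az in gate deg -81.09 tilt [-0.001  0.002 -1.   ] F [ 0.1 -0.7 -0.3] op 93.1 ff 0.0 q [ 1.18  0.62 -0.01  1.42  0.01  1.1  -0.04]
[ 478.4 -256.2  -21.8] [ 478.4 -255.8  171.2]
```

Emit:
send_rows(deltas=[[[15,-8,-5],1,93],[[50,-27,-12],2,93],[[90,-48,-22],4,93],[[130,-70,-22],6,93],[[170,-91,-22],8,93],[[210,-112,-22],8.9,93],[[250,-134,-22],8.9,93],[[290,-155,-22],8.9,93],[[330,-177,-22],8.9,93],[[365,-195,-22],8.9,93]])

```text
clock: 1.1
tcp_pos: [0.5054, -0.2905, 0.2403]
ee_rot: [-3.122, -0.336, 0.0]
wrist_force: [-0.2, 0.1, -0.4]
opening: 0.0931
finger_force: 0.0
```

```bash
python3 -c "
from h import *
stat();print(to((-19.4,-67.7),.17))"
```

```text
1.1 gate [-120.  -143.9] z 240.3 tool y az in gate deg -89.88 tilt [-0.     0.001 -1.   ] F [-0.2  0.1 -0.4] op 93.1 ff 0.0 q [ 0.49  0.49 -0.01  1.59  0.01  1.06 -0.88]
[100.8 -75.9  70.4]
```

Emit:
send_rows(deltas=[[[35,-26,10],0,93],[[65,-49,20],0,93],[[88,-66,40],0,93],[[97,-73,60],0,93],[[101,-76,70],0,93],[[101,-76,70],0,93],[[101,-76,70],0,93]])

```text
clock: 1.8
tcp_pos: [0.5864, -0.1993, 0.1711]
ee_rot: [3.123, 0.33, -0.0]
wrist_force: [0.4, -0.1, 0.2]
opening: 0.0931
finger_force: 0.0
```

```bash
cat >> h.py <<'E'
def wproj(P,s):
    "world points -> wrist fisheye pixels"
    p=r.camera_params('wrist');K=p['K'];H=p['hand_eye']
    t=(np.atleast_2d(P)-s['tcp_pos'])@R.from_rotvec(s['ee_rot']).as_matrix()
    c=(t-H[:3,3])@H[:3,:3];rr=np.hypot(c[:,0],c[:,1]);a=np.arctan2(rr,c[:,2])
    return c[:,:2]/rr[:,None]*(a*K[0,0])[:,None]+K[:2,2]
def wray(uv,s,z):
    p=r.camera_params('wrist');K=p['K'];H=p['hand_eye'];T=R.from_rotvec(s['ee_rot']).as_matrix()
    q=np.atleast_2d(uv)-K[:2,2];rr=np.maximum(np.hypot(q[:,0],q[:,1]),1e-9);a=rr/K[0,0]
    c=np.c_[q/rr[:,None]*np.sin(a)[:,None],np.cos(a)]
    d=c@H[:3,:3].T@T.T;o=s['tcp_pos']+T@H[:3,3];return o+d*((z-o[2])/d[:,2])[:,None]
def knob(name,show=True):
    s=r.read_state();im,_=r.read_camera('wrist');h=cv2.cvtColor(im,cv2.COLOR_RGB2HSV)
    m=((h[...,0]<20)&(h[...,1]>90)&(h[...,2]>60)).astype(np.uint8)
    cv2.imwrite(f'pics/{name}.png',im[:,:,::-1]);np.save(name+'.npy',im);return s,im,m
E
python3 - <<'E'
from h import *
stat();s,im,m=knob('w1')
n,l,st,ce=cv2.connectedComponentsWithStats(m)
for k in range(1,n):
    if st[k,4]>60:print(st[k],ce[k],w2g(wray(ce[k],s,.086)))
print('pred knob top',wproj([[*g2w((-19.4,-67.7))[0],.086]],s),to((-19.4,-67.7),.047))
E
```

```text
1.8 gate [-21.6 -71.8] z 171.1 tool y az in gate deg -90.1 tilt [-0.    -0.001 -1.   ] F [ 0.4 -0.1  0.2] op 93.1 ff 0.0 q [ 0.3   0.61 -0.02  1.58  0.02  0.95 -1.08]
[303 190  29  28 634] [316.96056782 203.2681388 ] [[-19.28667631 -67.3531148 ]]
[ 263  236   71   22 1440] [298.75347222 246.69722222] [[-60.54200286 -50.47783181]]
[483 258  18  14 102] [490.52941176 266.2254902 ] [[ -89.30280187 -247.13144633]]
[592 345  37  55 402] [608.41293532 383.13930348] [[-450.51121203 -714.07850963]]
pred knob top [[317.36691451 203.392943  ]] [  2.   -4.6 124.6]
```

View pics/w1.png

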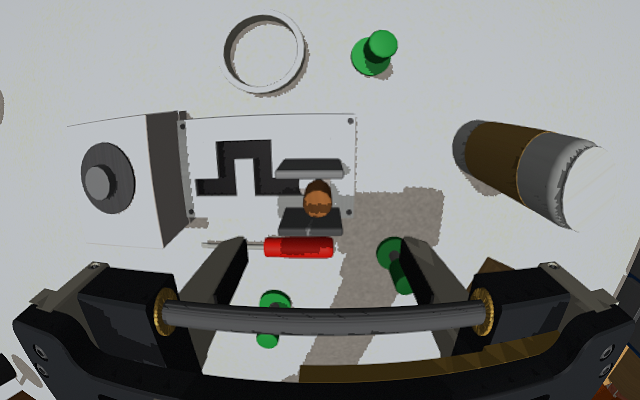

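The wrist view shows the wooden knob at (317,203) between the guards at (310,168) and (310,222). It lands at gate (−19.3, −67.4), which agrees with the top camera. Descending partway to check tracking.

Emit:
send_rows(deltas=[[[0,0,20],0,93],[[0,0,45],0,93],[[0,0,60],0,93],[[0,0,60],0,93],[[0,0,60],0,93]])

```text
clock: 2.35
tcp_pos: [0.5873, -0.1989, 0.1119]
ee_rot: [3.123, 0.331, 0.003]
wrist_force: [-0.4, -0.5, 1.5]
opening: 0.0928
finger_force: 0.0
```

```bash
python3 -c "
from h import *
stat();print(to((-19.4,-67.5),.047))"
```

```text
2.35 gate [-20.7 -71.6] z 111.9 tool y az in gate deg -90.08 tilt [ 0.002 -0.001 -1.   ] F [-0.4 -0.5  1.5] op 92.8 ff 0.0 q [ 0.3   0.68 -0.02  1.64  0.02  0.82 -1.09]
[ 1.2 -4.2 64.9]
```

Emit:
send_rows(deltas=[[[1,-4,15],0,93],[[1.3,-4.2,35],0,93],[[1.3,-4.2,50],0,93],[[1.3,-4.2,60],0,93],[[1.3,-4.2,65],0,93],[[1.3,-4.2,65],0,93],[[1.3,-4.2,65],0,93]], squeeze=18)

```text
clock: 3.05
tcp_pos: [0.588, -0.1937, 0.0466]
ee_rot: [3.123, 0.333, 0.003]
wrist_force: [0.0, 0.1, -0.1]
opening: 0.0929
finger_force: 0.0
```

```bash
python3 -c "
from h import *
stat();print(to((-19.4,-67.5),.047))"
```

```text
3.05 gate [-18.9 -66.6] z 46.6 tool y az in gate deg -90.01 tilt [ 0.002 -0.    -1.   ] F [ 0.   0.1 -0.1] op 92.9 ff 0.0 q [ 0.3   0.77 -0.02  1.69  0.02  0.69 -1.1 ]
[-0.5  0.9 -0.4]
```

Aligned. Closing.

Emit:
send_rows(deltas=[[[-0.5,0.9,0],0,60],[[-0.5,0.9,0],0,40],[[-0.5,0.9,0],0,20],[[-0.5,0.9,0],0,20],[[-0.5,0.9,0],0,20],[[-0.5,0.9,0],0,20],[[-0.5,0.9,0],0,20],[[-0.5,0.9,0],0,20]], squeeze=18)

```text
clock: 3.85
tcp_pos: [0.587, -0.1943, 0.0456]
ee_rot: [-3.124, -0.333, 0.0]
wrist_force: [-0.2, 0.3, -0.6]
opening: 0.0337
finger_force: 0.0
```

```bash
python3 -c "
from h import *
stat();print(to((-20,-10),.047))"
```

```text
3.85 gate [-20. -67.] z 45.6 tool y az in gate deg -89.99 tilt [-0.  0. -1.] F [-0.2  0.3 -0.6] op 33.7 ff 0.0 q [ 0.3   0.77 -0.02  1.69  0.02  0.69 -1.09]
[  0.  -57.   -1.4]
```

Emit:
send_rows(deltas=[[[0,0,-1],0,20],[[0,0,-1],0,20],[[0,0,-1],0,20],[[0,0,-1],0,20]])

```text
clock: 4.25
tcp_pos: [0.5867, -0.1943, 0.0464]
ee_rot: [-3.124, -0.333, 0.001]
wrist_force: [-0.5, -0.3, -1.5]
opening: 0.0256
finger_force: 18.0
```

```bash
python3 -c "
from h import *
stat();print(to((-20,-10),.047))"
```

```text
4.25 gate [-20.3 -66.9] z 46.4 tool y az in gate deg -90.0 tilt [-0.001  0.    -1.   ] F [-0.5 -0.3 -1.5] op 25.6 ff 18.0 q [ 0.3   0.77 -0.02  1.69  0.02  0.69 -1.09]
[  0.3 -56.9  -0.5]
```

Emit:
send_rows(deltas=[[[0,-3,0],0,20],[[0,-8,0],0,20],[[0,-14,0],0,20],[[0,-20,0],0,20],[[0,-25,0],0,20],[[0,-28,0],0,20],[[0,-28,0],0,20]])

```text
clock: 4.95
tcp_pos: [0.5811, -0.166, 0.0467]
ee_rot: [-3.123, -0.335, 0.0]
wrist_force: [-0.0, 0.7, -1.6]
opening: 0.0258
finger_force: 18.0
```

```bash
python3 -c "
from h import *
stat();print(to((-20,-10),.047))"
```

```text
4.95 gate [-19.8 -38.1] z 46.7 tool y az in gate deg -89.93 tilt [-0.  0. -1.] F [-0.   0.7 -1.6] op 25.8 ff 18.0 q [ 0.25  0.75 -0.02  1.73  0.02  0.66 -1.13]
[ -0.1 -28.1  -0.3]
```

Emit:
send_rows(deltas=[[[0,-3,0],0,20],[[0,-8,0],0,20],[[0,-14,0],0,20],[[0,-20,0],0,20],[[0,-25,0],0,20],[[0,-28,0],0,20],[[0,-28,0],0,20],[[0,-28,0],0,20]])

```text
clock: 5.75
tcp_pos: [0.5752, -0.1397, 0.0467]
ee_rot: [3.124, 0.333, 0.0]
wrist_force: [-0.5, 0.1, -1.9]
opening: 0.0258
finger_force: 18.0
```

```bash
python3 -c "
from h import *
stat();print(to((-20,-10),.047))"
```

```text
5.75 gate [-20.  -11.2] z 46.7 tool y az in gate deg -89.99 tilt [ 0. -0. -1.] F [-0.5  0.1 -1.9] op 25.8 ff 18.0 q [ 0.21  0.74 -0.01  1.77  0.01  0.64 -1.17]
[ 0.  -1.2 -0.3]
```

Emit:
send_rows(deltas=[[[0,-1,0],0,45],[[0,-1,0],0,93],[[0,-1,0],0,93],[[0,-1,0],0,93],[[0,-1,0],0,93],[[0,-1,0],0,93],[[0,-1,0],0,93],[[0,-1,-20],0,93],[[0,-1,-50],0,93],[[0,-1,-75],0,93]])

```text
clock: 6.75
tcp_pos: [0.575, -0.1386, 0.1227]
ee_rot: [-3.124, -0.333, -0.0]
wrist_force: [0.3, -0.4, -0.3]
opening: 0.093
finger_force: 0.0
```

```bash
python3 -c "
from h import *
stat()"
```

```text
6.75 gate [-20. -10.] z 122.7 tool y az in gate deg -89.99 tilt [ 0.  0. -1.] F [ 0.3 -0.4 -0.3] op 93.0 ff 0.0 q [ 0.21  0.63 -0.01  1.71  0.01  0.8  -1.17]
```

Now turn −90° (the last joint heads back toward its mid-range).

Emit:
send_rows(deltas=[[[0,0,0],-5,93],[[0,0,0],-13,93],[[0,0,0],-21,93],[[0,0,0],-29,93],[[0,0,0],-37,93],[[0,0,0],-45,93],[[0,0,0],-53,93],[[0,0,0],-61,93],[[0,0,0],-69,93],[[0,0,0],-77,93]])

```text
clock: 7.75
tcp_pos: [0.5748, -0.1388, 0.1216]
ee_rot: [-2.231, -2.212, 0.0]
wrist_force: [0.1, -0.2, 0.1]
opening: 0.093
finger_force: 0.0
```

Emit:
send_rows(deltas=[[[0,0,0],-8,93],[[0,0,0],-13,93],[[0,0,0],-13,93],[[0,0,0],-13,93]])

```text
clock: 8.15
tcp_pos: [0.5748, -0.1388, 0.1216]
ee_rot: [-1.976, -2.442, 0.0]
wrist_force: [-0.3, 0.5, -0.6]
opening: 0.0929
finger_force: 0.0
```

Run:
```python
from h import *
stat();s,im,m=knob('w2')
n,l,st,ce=cv2.connectedComponentsWithStats(m)
for k in range(1,n):
    if st[k,4]>150:print(st[k],ce[k],w2g(wray(ce[k],s,.086)))
print('pred',wproj([[*g2w((-20,-10))[0],.086]],s),to((-20,-10),.047))
```

```text
8.15 gate [-20.2 -10.2] z 121.6 tool y az in gate deg -0.13 tilt [-0.  0. -1.] F [-0.3  0.5 -0.6] op 92.9 ff 0.0 q [ 0.48  0.67 -0.46  1.7   0.37  0.86  0.07]
[  0  28  10  41 221] [ 2.85520362 44.21266968] [[-346.36898553  176.86949285]]
[576  83  42 199 381] [596.19685039 199.41994751] [[237.39586393   9.10828142]]
[613  95  17 114 199] [623.1959799  147.73366834] [[270.71088584  61.50788741]]
[ 231  189   30   82 1567] [246.37523931 223.80216975] [[-75.30918166  -8.53288663]]
[307 212  35  33 856] [323.5046729  228.23714953] [[-19.83850219 -11.70646385]]
pred [[323.26940227 226.00924962]] [ 0.1  0.1 74.6]
```

View pics/w2.png

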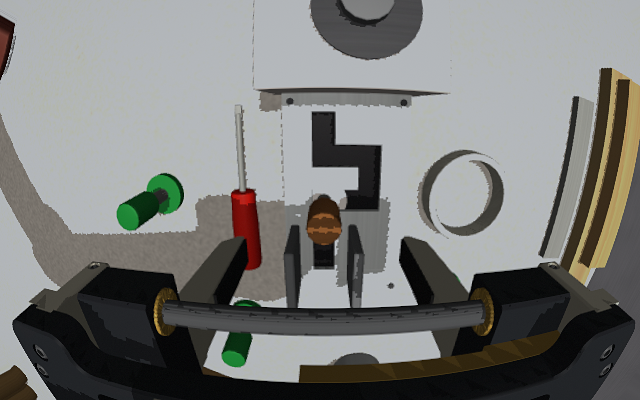

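The wrist view shows the knob at (323,228) standing at the first turn, with the slot leading away from it to (345,155) and (323,115). The fingers now lie in line along gate x. The screwdriver at (245,224) is on the left finger's side, so I'll open only to 54 mm before going down.

Emit:
send_rows(deltas=[[[0,0,0],0,54],[[0,0,0],0,54],[[0,0,0],0,54],[[0,0,15],0,54],[[0,0,35],0,54],[[0,0,55],0,54],[[0,0,68],0,54],[[0,0,74],0,54],[[0,0,74],0,54],[[0,0,74],0,54]])

```text
clock: 9.2
tcp_pos: [0.5756, -0.1385, 0.0483]
ee_rot: [1.973, 2.444, 0.001]
wrist_force: [0.8, -0.9, -0.4]
opening: 0.054
finger_force: 0.0
```

```bash
python3 -c "
from h import *
stat();print(to((-20,-10.5),.047))"
```

```text
9.2 gate [-19.4 -10.1] z 48.3 tool y az in gate deg 0.01 tilt [ 0.001 -0.    -1.   ] F [ 0.8 -0.9 -0.4] op 54.0 ff 0.0 q [ 0.45  0.77 -0.41  1.76  0.43  0.71  0.02]
[-0.4 -0.6  1.3]
```

Emit:
send_rows(deltas=[[[0,-0.6,1],0,20],[[0,-0.6,1],0,20],[[0,-0.6,1],0,20],[[0,-0.6,1],0,20],[[0,-0.6,1],0,20],[[0,-0.6,1],0,20],[[0,-0.6,1],0,20],[[0,-0.6,1],0,20]], squeeze=20)

```text
clock: 10.0
tcp_pos: [0.5745, -0.1388, 0.0469]
ee_rot: [1.973, 2.444, 0.0]
wrist_force: [-1.2, 0.1, 3.1]
opening: 0.0256
finger_force: 20.0
```

```bash
python3 -c "
from h import *
stat();print(to((20,-10),.047))"
```

```text
10.0 gate [-20.5 -10.1] z 46.9 tool y az in gate deg -0.0 tilt [ 0. -0. -1.] F [-1.2  0.1  3.1] op 25.6 ff 20.0 q [ 0.45  0.77 -0.4   1.76  0.44  0.7   0.02]
[ 0.1 40.5 -0. ]
```

Emit:
send_rows(deltas=[[[0,3,0],0,20],[[0,8,0],0,20],[[0,14,0],0,20],[[0,20,0],0,20],[[0,26,0],0,20],[[0,32,0],0,20],[[0,37,0],0,20],[[0,40.5,0],0,20],[[0,40.5,0],0,20],[[0,40.5,0],0,20]])

```text
clock: 11.0
tcp_pos: [0.6154, -0.1297, 0.047]
ee_rot: [1.972, 2.443, 0.004]
wrist_force: [1.3, 0.5, 4.0]
opening: 0.0256
finger_force: 20.0
```

```bash
python3 -c "
from h import *
stat();print(to((20,30),.047))"
```

```text
11.0 gate [21.4 -9.8] z 47.0 tool y az in gate deg 0.03 tilt [ 0.003  0.001 -1.   ] F [1.3 0.5 4. ] op 25.6 ff 20.0 q [ 0.41  0.81 -0.41  1.65  0.42  0.77  0.02]
[39.8 -1.4 -0. ]
```

Emit:
send_rows(deltas=[[[0,-1,0],0,20],[[4,-1,0],0,20],[[9,-1,0],0,20],[[15,-1,0],0,20],[[21,-1,0],0,20],[[27,-1,0],0,20],[[33,-1,0],0,20],[[38,-1,0],0,20],[[40,-1,0],0,20],[[40,-1,0],0,20]])

```text
clock: 12.0
tcp_pos: [0.6043, -0.0908, 0.047]
ee_rot: [-1.972, -2.445, 0.0]
wrist_force: [0.1, -0.5, 5.8]
opening: 0.0256
finger_force: 20.0
```

```bash
python3 -c "
from h import *
stat();print(to((20,30),.047))"
```

```text
12.0 gate [18.7 30.5] z 47.0 tool y az in gate deg 0.04 tilt [-0. -0. -1.] F [ 0.1 -0.5  5.8] op 25.6 ff 20.0 q [ 0.35  0.79 -0.4   1.7   0.42  0.74 -0.05]
[-0.5  1.3 -0. ]
```

Emit:
send_rows(deltas=[[[-0.5,-3,0],0,20],[[-0.5,-8,0],0,20],[[-0.5,-14,0],0,20],[[-0.5,-20,0],0,20],[[-0.5,-26,0],0,20],[[-0.5,-32,0],0,20],[[-0.5,-37,0],0,20],[[-0.5,-38.7,0],0,20],[[-0.5,-38.7,0],0,20],[[-0.5,-38.7,0],0,20]])

```text
clock: 13.0
tcp_pos: [0.5661, -0.1001, 0.0469]
ee_rot: [-1.973, -2.444, 0.001]
wrist_force: [0.6, 0.1, 6.3]
opening: 0.0255
finger_force: 20.0
```

```bash
python3 -c "
from h import *
stat();print(to((-20,58),.047))"
```

```text
13.0 gate [-20.6  29.5] z 46.9 tool y az in gate deg -0.01 tilt [-0.001 -0.    -1.   ] F [0.6 0.1 6.3] op 25.5 ff 20.0 q [ 0.38  0.75 -0.4   1.81  0.43  0.67 -0.05]
[28.5  0.6 -0.1]
```

Emit:
send_rows(deltas=[[[3,0.6,0],0,20],[[8,0.6,0],0,20],[[13,0.6,0],0,20],[[18,0.6,0],0,20],[[23,0.6,0],0,20],[[27,0.6,0],0,20],[[29.5,0.6,0],0,20],[[29.5,0.6,0],0,20],[[29.5,0.6,0],0,20],[[29.5,0.6,0],0,20]])

```text
clock: 14.0
tcp_pos: [0.5603, -0.0718, 0.0469]
ee_rot: [-1.974, -2.444, 0.003]
wrist_force: [0.9, -1.3, 7.3]
opening: 0.0256
finger_force: 20.0
```

Run:
```python
from h import *
stat();s,im,m=knob('w3');print(to((-20,58),.047))
c=cv2.resize(im[100:300,220:430],None,fx=3,fy=3);cv2.imwrite('pics/w3c.png',c[:,:,::-1])
n,l,st,ce=cv2.connectedComponentsWithStats(m)
for k in range(1,n):
    if st[k,4]>150:print(st[k],ce[k],w2g(wray(ce[k],s,.086)))
```

```text
14.0 gate [-20.3  58.4] z 46.9 tool y az in gate deg -0.03 tilt [-0.001 -0.001 -1.   ] F [ 0.9 -1.3  7.3] op 25.6 ff 20.0 q [ 0.33  0.74 -0.39  1.84  0.43  0.66 -0.1 ]
[-0.3  0.3 -0.1]
[ 299  266   49   42 1573] [322.96630642 286.59440559] [[-20.23248144  56.91244756]]
```

View pics/w3c.png

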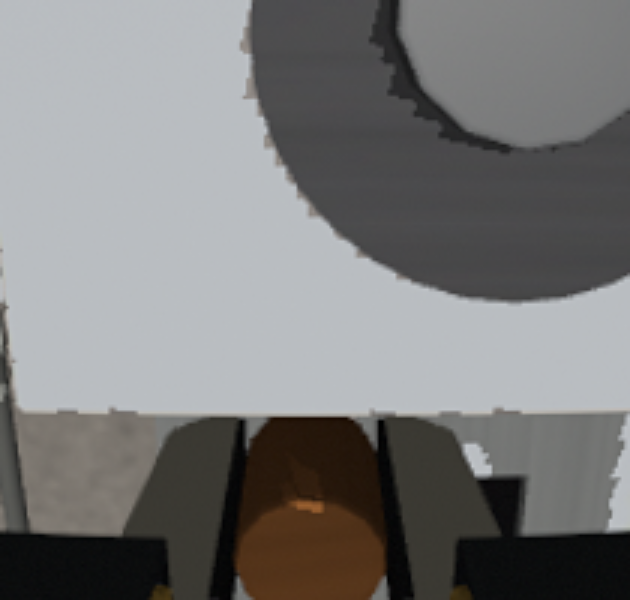

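Run:
```python
from h import *
s=r.read_state();im=np.load('w3.npy')
print('housing edge',w2g(wray([[300,237.3],[340,237.3]],s,.09)))
h=cv2.cvtColor(im,cv2.COLOR_RGB2HSV);m=(h[...,0]<20)&(h[...,1]>90)&(h[...,2]>60);m[:250]=0;m[330:]=0;m[:,:290]=0;m[:,360:]=0
v,u=np.nonzero(m);g=w2g(wray(np.c_[u,v],s,.086));print(np.percentile(g,[1,50,99],axis=0))
```

```text
housing edge [[-30.25575121  85.34724597]
 [-12.70802401  85.3504682 ]]
[[-31.43122404  44.86239861]
 [-20.22379688  56.65033144]
 [ -8.94593533  68.06645308]]
```

The wrist view shows the knob held at (323,287), with its centre 28.5 mm from the housing edge where it should be 26 mm. I'll push 2.5 mm further, then let go.

Emit:
send_rows(deltas=[[[1,0.3,0],0,20],[[2.5,0.3,0],0,20],[[2.8,0.3,0],0,20],[[2.8,0.3,0],0,20],[[2.8,0.3,0],0,20]])

```text
clock: 14.55
tcp_pos: [0.56, -0.0698, 0.0469]
ee_rot: [1.975, 2.443, -0.004]
wrist_force: [0.2, -2.4, 6.8]
opening: 0.0257
finger_force: 20.0
```

Run:
```python
from h import *
stat();s,im,m=knob('w4')
m[:250]=0;m[330:]=0;m[:,:290]=0;m[:,360:]=0
v,u=np.nonzero(m);g=w2g(wray(np.c_[u,v],s,.086));print(np.percentile(g,[1,50,99],axis=0))
```

```text
14.55 gate [-20.1  60.4] z 46.9 tool y az in gate deg -0.06 tilt [-0.001 -0.002 -1.   ] F [ 0.2 -2.4  6.8] op 25.7 ff 20.0 q [ 0.33  0.74 -0.39  1.84  0.43  0.65 -0.11]
[[-31.23191516  46.89502966]
 [-20.02173412  58.69219094]
 [ -8.74422936  70.11577454]]
```

Emit:
send_rows(deltas=[[[2.8,0,0],0,35],[[2.8,0,0],0,50],[[2.8,0,0],0,50],[[2.8,0,0],0,50],[[2.8,0,0],0,50],[[2.8,0,-10],0,50],[[2.8,0,-35],0,50],[[2.8,0,-70],0,50],[[2.8,0,-110],0,50],[[2.8,0,-140],0,50]])

```text
clock: 15.6
tcp_pos: [0.5609, -0.0652, 0.1898]
ee_rot: [1.972, 2.443, 0.003]
wrist_force: [1.6, -1.4, -0.0]
opening: 0.0503
finger_force: 0.0
```

Emit:
send_rows(deltas=[[[-30,0,-10],0,50],[[-70,0,-10],0,50],[[-110,0,-10],0,50],[[-120,0,-10],0,50],[[-120,0,-10],0,50]])

```text
clock: 16.1
tcp_pos: [0.5852, -0.1852, 0.1967]
ee_rot: [1.979, 2.44, -0.001]
wrist_force: [-0.7, 0.3, 0.1]
opening: 0.0501
finger_force: 0.0
```

Run:
```python
from h import *
stat();s,im,m=knob('w5')
cv2.imwrite('pics/sc5.png',cv2.resize(r.read_camera('scene')[0][150:290,130:370],None,fx=3,fy=3)[:,:,::-1])
n,l,st,ce=cv2.connectedComponentsWithStats(m)
for k in range(1,n):
    if st[k,4]>150:print(st[k],ce[k],w2g(wray(ce[k],s,.086)))
```

```text
16.1 gate [-19.8 -57.8] z 196.7 tool y az in gate deg -0.26 tilt [-0.    -0.001 -1.   ] F [-0.7  0.3  0.1] op 50.1 ff 0.0 q [ 0.56  0.62 -0.48  1.55  0.31  1.05  0.2 ]
[ 15   0  33  64 954] [31.33752621 27.69287212] [[-389.56105844  169.68014694]]
[550  47  29 192 416] [563.99759615 168.54086538] [[256.94109435 -25.42800645]]
[309  56  28  27 604] [322.3410596  68.9486755] [[-19.86873098  58.45385535]]
[ 247  132   23   70 1409] [257.91625266 166.7523066 ] [[-80.02473384 -29.32722415]]
```

View pics/w5.png

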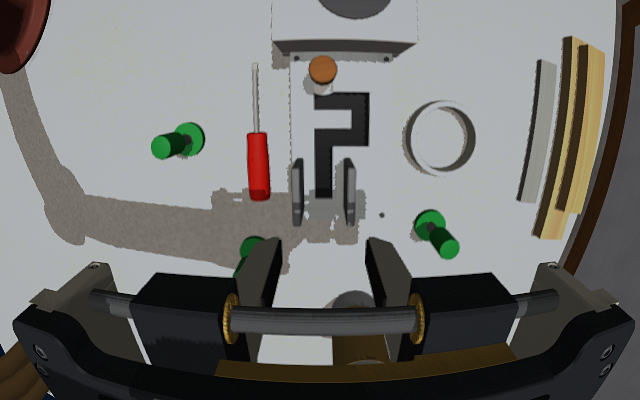

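View pics/sc5.png

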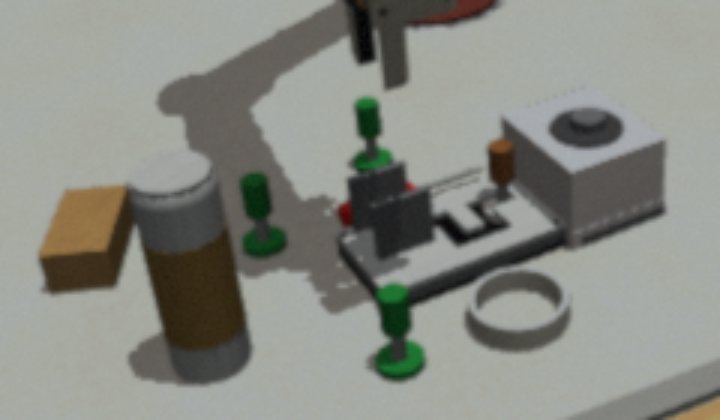

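The wrist view shows the knob standing free at (322,69), gate (−19.9, 58.5), at the slot's far end beside the housing. In the scene crop it stands at (500,160), and the bystanders I can see are where they were. Handing in.

```bash
python3 -c "
from workcell import r
print(r.hand_in())"
```

```text
the job is handed in; nothing more can be done
None
```

The lever went through the whole gate, with the knob let go at the first turn and retaken a quarter turn round. It now stands released at the far end of the last slot, measured at gate (−19.9, 58.5) mm against (−20, 58); the job was handed in at about 16 s, and nothing else on the bench looked moved in the last pictures.

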